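# Open the dust cabinet to its mark and start the extraction

### The job

Get the dust cabinet ready for work: with the fingertips beneath its black lip, push the sloping window up until the yellow pointer is level with the red mark on the right-hand side of the frame, then press the green button on the grey switch box all the way down to start the extraction. Do not pinch the lip, leave the red mark where it is set, leave the things on the table where they lie, and take the hand away at the end with the window still at the mark.

Things in the scene. Friction and masses are not known exactly. Their poses are not given: they have to be found in the camera images.
- cabinet: White and grey bench dust cabinet, fixed, 220 mm wide, 200 mm deep (tubes behind: 226), 241 mm high. Origin: centre of its underside; x to its back, y to its left, z up. Its front is upright at x -100 mm up to z 90 mm; from the edge at x -95, z 90 mm the glass front slopes up and back at 45 degrees. The lower half of the slope is the sliding window, the upper half is fixed glass.
- window (a joint): Travel of the sliding window straight up the slope, m: 0 shut, 0.10 fully up; starts between 0 and 0.015. The window (188 mm wide, 110 mm long) is counterweighted: it stays wherever it is left, and takes 3 to 6 N to push either way. Nothing stops it at the mark.
- lip_underside (a point): Centre of the underside of the window's black lip, the place to push. Axes: x up the slope (45 degrees), y to the cabinet's left, z out of the window. The lip is 150 mm wide (y) and 8 mm thick (the upper 3 mm a rubber strip, set back 8 mm from the front edge); it stands 34 mm square out of the bottom rail, this point 17 mm from the rail and 17 mm from the front edge. Beneath it all is free.
- pointer_tip (a point): Tip of the yellow pointer (4 mm thick up the slope) that moves with the window at the right-hand end of its lip. Axes as lip_underside.
- mark_tip (a point): Inner end of the red mark (a 4 mm thick red finger on a red clip, at the outside of the right-hand jamb), 2.5 mm beside the path of the pointer's tip. Axes as lip_underside. The pointer is level with it when the two have the same place along x (up the slope).
- mark (a joint): Setting of the red clip, m: the window's travel at which the pointer is level with the mark; between 0.05 and 0.085. The clip is clamped (30 N to shift) and must stay.
- switch_box: Grey switch box, fixed, 80 x 70 x 50 mm, on the table to the left of the cabinet; origin at the centre of its underside, z up. The green button stands in the middle of its top.
- start_button (a joint): Travel of the green push button, m: 0 up, 0.006 all the way down; it springs back. All the way down takes about 5 N.
- start_button_top (a point): Centre of the green button's top face, 28 mm across; it is pressed straight down.
- marker_black: Black and grey marker, 135 mm long, 18 mm thick, lying loose; leave alone. Origin at its underside.
- dropper_bottle: Brown dropper bottle, 37 mm across, 109 mm high, standing loose; leave alone. Origin at its underside.
- sanding_block: Brown sanding block 40 x 70 x 23 mm, lying loose; leave alone. Origin at its underside.
- brush: Brush with a red handle, 165 mm long, lying loose right of the cabinet; leave alone. Origin at its underside.
- sample_vial_blue: Small clear vial with a blue cap, 26 mm across, 65 mm high, standing loose; leave alone. Origin at its underside.

How it is judged:
On the way, in this order (a step that is already met when the one before it is completed fails the run):
1. the window is pushed up until its pointer is level with the red mark, and rests there (x of pointer_tip in the frame of mark_tip between -0.006 and 0.006 m and velocity of joint window between -0.01 and 0.01 m/s), for 0.3 s.
2. then the green button is pressed all the way down (value of joint start_button above 0.0045 m), for 0.05 s.
At the end, for the whole second after the job is handed in: The window rests with its pointer level with the red mark (within 6 mm along the slope), and the green button, pressed after that by at least 4.5 of its 6 mm, is let go (all of step 1 and value of joint start_button below 0.002 m); the robot touches nothing.
It fails at once if the lip is pinched between the fingers (more than 2 N on its upper and its lower side at once) (contact force between the fingers and window_c8 above 2 N and contact force between the fingers and window_c7 above 2 N).
It fails at once if the red mark is shifted by more than 4 mm (distance of mark_tip from where it was at the start of the episode above 0.004 m).
It fails at once if a loose thing on the table is moved by more than 30 mm (distance of any of marker_black, dropper_bottle, sanding_block, brush, sample_vial_blue from where it was at the start of the episode above 0.03 m).
It also fails if it takes over 48 s, if anything falls off the work surface, if the arm or the gripper's body presses on something with over 40 N, if the wrist force passes 120 N, or if a joint passes its speed limit or range.

### The arm

A 7-joint arm with a two-finger parallel gripper is mounted at the origin on a cart in front of the work surface, level with it; the furniture and walls round the work are solid. World frame = base frame: x ahead of the robot, y to its left, z up, the work surface at z = 0. Lengths are in m, angles in rad, forces in N, time in s.
With the tool pointing down it reaches from about 0.35 to 0.9 m from the base axis. Payload 19.9 kg.
Tool frame: the origin (TCP) lies at the very end of the fingers, on their centre line; the grasp point (between the pads) lies 19 mm behind it; z points along the fingers, y is the line along which they close (so a half turn about z gives the same grasp; the last joint's range is limited). The gripper opens to 85 mm and grips with 20 to 120 N. Pads are 22 mm wide; open, the fingers measure 114 mm over their backs; the gripper's body (76 mm by 85 mm) begins 54 mm behind the grasp point. The pads swing forward as they close: fully open they stand 13 mm farther back than shut.
Start: joints at [-1.288, 0.417, -0.01, 1.614, 0.005, 1.111, -0.053], TCP at [0.199, 0.593, 0.231] pointing down, gripper open.
Joint ranges: [-2.81, 2.81], [-0.39, 2.02], [-1.27, 1.25], [0.06, 2.57], [-1.19, 4.33], [0.19, 2], [-2.82, 2.82]. Speed limits (rad/s): [1.89, 1.89, 2.39, 2.39, 3.01, 3.01, 3.01].

### API

Orientations are given as a 3x3 rotation matrix whose columns are the frame's x, y, z axes.
In Python, from workcell import * gives the robot as it stands. The module is installed in compiled form; this text tells all that it offers. Calls block until the motion is done:
- movep(position, orientation): joint-space move of the TCP to a pose.
- move_linear(position, speed=0.15, attitude=None, stop_force=None): straight line of the TCP; attitude=None keeps the orientation; speed is the mean speed in m/s. With stop_force (N) it stops when the force on the tool has changed by that much, and returns True; else False.
- goto_joints(angles): joint-space move.
- grip(opening): finger opening in m; the grip force is fixed at half the most; returns when the fingers have stopped.
- dwell(seconds).
- inverse_kinematics(position, orientation): joint angles nearest the present ones, or None.
- read_state(): the state.
- grab_frame(name): name is "scene" or "side" or "wrist"; returns a dict with "img" (384x512x3 uint8, red, green, blue), "z_map" (384x512 float32, m along the optical axis (not along the pixel's ray), 0 where there is no reading), "fovy" (degrees; the focal length in pixels is half the picture's height over the tangent of half this angle, whatever the lens; pixels are square), "cx", "cy" (the principal point, pixels), "xyz" and "orientation" of the camera in the world; the wrist camera has in their place "tool_from_camera" (4x4, takes a point from camera to tool coordinates, whose origin is the TCP and whose axes are the flange's). Camera axes: x right, y down, z forward; pixel columns grow to the right and rows downward; lengths in m; the calibration is good to about 2 mm. A picture is of the moment at which its call begins: read the wrist's pose just before it.
A pose or a line that the arm cannot do raises MotionError and nothing moves.
- sign_off(): hands the job in; it is judged then, once.
Trained networks look in the newest picture that a camera, given by its name, has taken for a name from the list of things; names that differ only in an ending like _2 or _b are one class to them, and where a whole thing is asked for, a point or a joint stands for the part that bears it (a point fixed in the world has none). Each returns a list of dicts, best first, with "conf" (0 to 1); they miss things now and then, are a little off and sometimes report something else, mostly with a low value. They report only what shows in the picture. A call takes as long as a camera call.
- masks_of(name, camera): "pixels" (384x512 bool, what is visible of it) and "box" ([left, top, right, bottom] in pixels, round what is visible of it).
- landmark_of(name, camera): "centre" ([column, row] in pixels: a listed point, or the origin of a listed thing).
The state is a dict: "time": time; "qpos": joint angles; "joint_vel": joint speeds; "joint_efforts": joint torques, N m; "tool_pos": TCP position; "tool_rot": TCP orientation; "ft_force": force on the tool from outside, world axes, zero at the start; "wrist_torque": the same for the moment, N m; "opening": finger opening in m; "gripper_force": force on a finger pad.
Only numpy, scipy, OpenCV 4.12 (cv2) and the standard library are available. Lean on these libraries where they do the work, as an engineer would, in place of code of your own. Each camera call takes 0.05 s, during which the arm holds its last target. There are 200 camera calls.

## Working session

There is one attempt and no reset: what is moved stays moved. The work goes in short steps, each a Python script; the robot and the scene stay as the last script left them, time stands still between calls to the robot, and variables do not carry over. Pictures are saved under pics/ and viewed, at most 10 in all, crops included, and the job is handed in when it is done.

```bash
mkdir -p pics
cat > h.py <<'E'
from workcell import *
import numpy as np, cv2
def cam(f):
    if "xyz" in f: return np.array(f["xyz"]),np.array(f["orientation"])
    s=f["st"]; T=np.array(f["tool_from_camera"]); R=np.array(s["tool_rot"])
    return np.array(s["tool_pos"])+R@T[:3,3], R@T[:3,:3]
def grab(n):
    s=read_state(); f=grab_frame(n); f["st"]=s; return f
def ray(f,c):
    F=192/np.tan(np.radians(f["fovy"])/2)
    return np.array([(c[0]-f["cx"])/F,(c[1]-f["cy"])/F,1.])
def at(f,c,z=None):
    p,R=cam(f)
    if z is None:
        u,v=int(round(c[0])),int(round(c[1])); w=f["z_map"][max(v-1,0):v+2,max(u-1,0):u+2]; w=w[w>0]
        if len(w)==0: return None
        z=np.median(w)
    return p+R@(ray(f,c)*z)
def cloud(f,m):
    v,u=np.nonzero(m&(f["z_map"]>0)); p,R=cam(f); F=192/np.tan(np.radians(f["fovy"])/2); z=f["z_map"][v,u]
    return p+(np.stack([(u-f["cx"])/F*z,(v-f["cy"])/F*z,z],1))@R.T
def save(f,n): cv2.imwrite("pics/"+n,f["img"][:,:,::-1])
E
python3 - <<'E'
from h import *
np.set_printoptions(precision=3,suppress=True)
ims=[]
for n in("scene","side"):
    f=grab(n); ims.append(f["img"]); print(n,f.get("xyz"),f["fovy"])
    for k in("lip_underside","pointer_tip","mark_tip","start_button_top","switch_box","cabinet","marker_black","dropper_bottle","sanding_block","brush","sample_vial_blue"):
        for d in landmark_of(k,n)[:2]: print(k,round(d["conf"],2),np.array(d["centre"]),at(f,d["centre"]))
    for k in("cabinet","window"):
        for d in masks_of(k,n)[:1]: print(k,d["conf"],d["box"])
cv2.imwrite("pics/a.png",cv2.resize(np.vstack(ims),None,fx=.78,fy=.78)[:,:,::-1])
E
```

```text
scene [ 0.06  -0.53   0.634] 56.69578681382294
lip_underside 0.76 [259.6 179.9] [0.576 0.009 0.134]
pointer_tip 0.56 [288.4 198.6] [ 0.585 -0.082  0.119]
mark_tip 0.41 [300.7 177.8] [ 0.626 -0.082  0.16 ]
switch_box 0.7 [154.8 179.5] [0.463 0.365 0.019]
cabinet 0.98 [282.5 206.5] [ 0.57  -0.077  0.101]
marker_black 0.65 [172.2 208. ] [0.428 0.212 0.012]
dropper_bottle 0.96 [346.  250.6] [ 0.632 -0.23   0.018]
dropper_bottle 0.43 [261.9 179.3] [0.597 0.022 0.12 ]
sanding_block 0.65 [202.2 232.5] [0.424 0.065 0.017]
brush 0.61 [391.6 248.6] [ 0.734 -0.297  0.001]
sample_vial_blue 0.62 [202.8 171.4] [0.612 0.317 0.005]
cabinet 0.7 [232.8, 107.0, 348.9, 232.2]
window 0.89 [238.9, 137.8, 308.1, 200.9]
side [0.53  1.118 0.617] 51.10016498401917
lip_underside 0.74 [300.9 292.5] [0.466 0.433 0.026]
lip_underside 0.69 [258.3 174.1] [ 0.574 -0.221  0.014]
pointer_tip 0.83 [255.4 161.5] [ 0.581 -0.166  0.086]
start_button_top 0.64 [299.5 266.1] [0.467 0.4   0.071]
switch_box 0.97 [300.7 290.2] [0.466 0.433 0.033]
switch_box 0.7 [309.8 248.6] [0.429 0.251 0.014]
cabinet 0.63 [218.1 209.8] [0.679 0.121 0.057]
marker_black 0.54 [308.6 247.7] [0.432 0.246 0.013]
sanding_block 0.78 [303.2 222.9] [0.435 0.105 0.003]
sample_vial_blue 0.73 [237.9 269.7] [0.61  0.336 0.012]
sample_vial_blue 0.26 [302.4 292.2] [0.462 0.434 0.027]
cabinet 0.37 [230.2, 248.6, 243.1, 272.1]
window 0.89 [219.0, 145.5, 257.1, 189.2]
```

View pics/a.png

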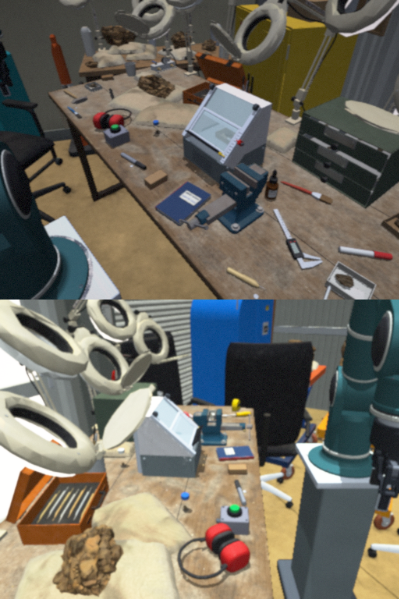

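Run:
```python
from h import *
np.set_printoptions(precision=3,suppress=True)
f=grab("scene"); d=masks_of("window","scene")[0]
P=cloud(f,d["pixels"]); 
rng=np.random.default_rng(0); best=None
for _ in range(500):
    a=P[rng.choice(len(P),3,False)]; n=np.cross(a[1]-a[0],a[2]-a[0]); 
    if np.linalg.norm(n)<1e-6: continue
    n/=np.linalg.norm(n); i=abs((P-a[0])@n)<.003
    if best is None or i.sum()>best.sum(): best=i
Q=P[best]; c=Q.mean(0); n=np.linalg.svd(Q-c)[2][2]; n*=np.sign(n[2]); print(len(P),best.sum(),c,n,"yaw",np.degrees(np.arctan2(-n[1],-n[0])))
yaw=np.arctan2(-n[1],-n[0]); fw=np.array([np.cos(yaw),np.sin(yaw),0]); le=np.array([-fw[1],fw[0],0])
z=(fw-np.array([0,0,1]))/2**.5
lip=np.array([.576,.0,.13])
for sgn in(1,-1):
    y=le*sgn; R=np.stack([np.cross(y,z),y,z],1)
    for dist in(.12,.18):
        p=lip-z*dist; print(sgn,dist,p,inverse_kinematics(p,R))
print(np.array(grab("wrist")["tool_from_camera"]))
cv2.imwrite("pics/b.png",cv2.resize(f["img"][90:260,210:380],None,fx=3.4,fy=3.4,interpolation=2)[:,:,::-1])
```

```text
2293 1914 [0.631 0.011 0.15 ] [-0.702  0.062  0.71 ] yaw -5.0502283401959795
1 0.12 [0.491 0.007 0.215] [-0.827 -0.101  0.602  2.513  1.783  0.269 -0.407]
1 0.18 [0.449 0.011 0.257] [-0.946 -0.37   0.564  2.538  1.312  0.508  0.069]
-1 0.12 [0.491 0.007 0.215] [ 0.176 -0.052 -0.37   2.487  1.879  0.193  2.613]
-1 0.18 [0.449 0.011 0.257] [-0.033 -0.256 -0.194  2.518  0.988  0.218 -2.804]
[[-0.    -0.962 -0.272  0.069]
 [ 1.    -0.     0.001 -0.   ]
 [-0.001 -0.272  0.962 -0.142]
 [ 0.     0.     0.     1.   ]]
```

View pics/b.png

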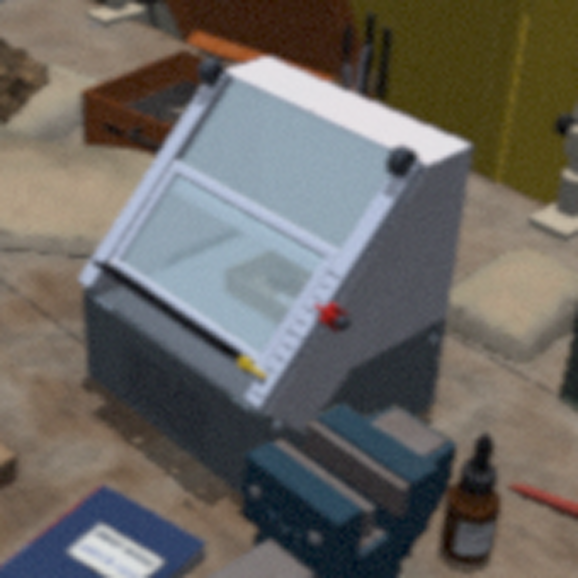

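```bash
cat >> h.py <<'E'
np.set_printoptions(precision=3,suppress=True)
YAW=np.radians(-5.05); FW=np.array([np.cos(YAW),np.sin(YAW),0]); LE=np.array([-FW[1],FW[0],0]); UP=np.array([0,0,1.])
S=(FW+UP)/2**.5; N=(UP-FW)/2**.5
LO=np.array([-2.81,-.39,-1.27,.06,-1.19,.19,-2.82]);HI=np.array([2.81,2.02,1.25,2.57,4.33,2,2.82])
def rot(tilt,roll,pan=0):
    # tilt: deg below horizontal; roll deg about tool z (0: y=left, camera below; 180: camera above); pan deg toward left
    a,b,c=np.radians([tilt,roll,pan]); h=np.cos(c)*FW+np.sin(c)*LE; l=np.cross(UP,h); z=np.cos(a)*h-np.sin(a)*UP; x=np.cross(l,z)
    X=np.cos(b)*x+np.sin(b)*l; return np.stack([X,np.cross(z,X),z],1)
E
python3 - <<'E'
from h import *
e=np.array([.571,.01,.09])
for tilt in(30,45,55,65):
  for roll in(0,90,180,270):
    o=[]
    for pan in (0,30,-30):
      for t in(-.03,.0,.03,.06,.1):
        q=inverse_kinematics(e+S*t+N*.008,rot(tilt,roll,pan)); o.append("--" if q is None else "%.2f"%np.min(np.minimum(np.array(q)-LO,HI-q)))
      o.append("|")
    print(tilt,roll,*o)
E
```

```text
30 0 0.02 0.05 0.09 0.13 0.20 | 0.13 0.17 0.18 0.18 0.14 | 0.19 0.22 0.26 0.30 0.36 |
30 90 0.05 0.09 0.13 0.17 0.19 | 0.13 0.17 0.18 0.18 0.14 | 0.18 0.18 0.18 0.18 0.14 |
30 180 0.05 0.09 0.13 0.17 0.19 | 0.13 0.17 0.18 0.18 0.14 | 0.20 0.24 0.28 0.32 0.38 |
30 270 0.04 0.08 0.09 0.14 0.20 | 0.12 0.15 0.19 0.24 0.31 | 0.19 0.23 0.27 0.31 0.37 |
45 0 0.12 0.17 0.19 0.10 0.29 | 0.13 0.05 0.02 0.04 0.00 | 0.12 0.14 0.17 0.19 0.21 |
45 90 0.14 0.19 0.19 0.19 0.07 | 0.13 0.05 0.09 0.04 0.00 | 0.18 0.16 0.21 0.21 0.20 |
45 180 0.14 0.18 0.23 0.18 0.03 | 0.02 0.03 0.02 0.04 0.00 | 0.25 0.29 0.34 0.39 0.23 |
45 270 0.11 0.16 0.22 0.18 0.03 | 0.18 0.06 0.02 0.04 0.00 | 0.24 0.29 0.30 0.30 0.32 |
55 0 0.09 0.04 0.09 0.04 0.02 | 0.05 0.03 0.05 0.07 0.05 | 0.02 0.08 0.13 0.18 0.23 |
55 90 0.23 0.21 0.11 0.04 0.00 | 0.05 0.03 0.05 0.07 0.16 | 0.01 0.13 0.16 0.19 0.23 |
55 180 0.08 0.03 0.00 -- 0.05 | 0.05 0.03 0.05 0.07 0.01 | 0.28 0.21 0.07 0.08 0.15 |
55 270 0.13 0.01 0.11 0.10 0.03 | 0.05 0.03 0.05 0.07 0.01 | 0.14 0.18 0.21 0.25 0.30 |
65 0 0.03 -0.00 0.05 0.12 0.20 | 0.02 0.07 0.15 0.22 0.26 | 0.11 0.17 0.22 0.28 0.35 |
65 90 0.01 0.04 0.07 0.14 0.22 | 0.06 0.17 0.15 0.19 0.25 | 0.08 0.14 0.20 0.26 0.34 |
65 180 0.01 0.05 0.14 0.22 0.24 | 0.08 0.06 0.10 0.14 0.24 | 0.17 0.17 0.17 0.16 0.16 |
65 270 0.20 0.01 0.06 0.03 0.19 | 0.11 0.06 0.07 0.05 0.02 | 0.16 0.21 0.27 0.32 0.39 |
```

Run:
```python
from h import *
p=np.array([.585,-.04,.13])+N*.13
movep([.40,.2,.36],rot(60,180,20))
movep(p,rot(45,180))
grip(0)
f=grab("wrist"); save(f,"c.png"); print(f["st"]["qpos"],f["st"]["time"],f["st"]["tool_pos"])
for k in("lip_underside","pointer_tip","mark_tip"):
    for d in landmark_of(k,"wrist")[:2]:
        w=at(f,d["centre"]); print(k,round(d["conf"],2),np.array(d["centre"]),w, None if w is None else (w@S,w@N,w@LE))
for d in masks_of("window","wrist")[:1]:
    P=cloud(f,d["pixels"]); h=np.histogram(P@N,40); print(h[0],h[1][[0,-1]])
```

```text
Traceback (most recent call last):
workcell.MotionError: the arm cannot take that pose within its joint ranges
```

Run:
```python
from h import *
s=read_state(); print(s["qpos"],s["tool_pos"],s["time"])
for y in(0,-.04):
  for tilt in(35,45,55):
    for roll in(180,0,-180+.01):
      print(y,tilt,roll,[None if (q:=inverse_kinematics(np.array([.58,y,.13])+N*d,rot(tilt,roll))) is None else np.round(q,2).tolist() for d in(.04,.07,.1)])
```

```text
[-0.714 -0.309  0.032  2.183  0.3    0.804 -2.147] [0.4  0.2  0.36] 3.4417
0 35 180 [[-1.12, 0.52, 1.09, 2.53, 3.36, 0.61, 0.92], [-1.18, 0.34, 1.1, 2.57, 3.19, 0.52, 1.17], None]
0 35 0 [[-0.46, 0.28, 0.31, 2.52, 2.85, 0.59, -1.54], [-0.57, 0.18, 0.39, 2.56, 2.79, 0.54, -1.48], None]
0 35 -179.99 [[-1.12, 0.52, 1.09, 2.53, 3.36, 0.61, 0.91], [-1.18, 0.34, 1.1, 2.57, 3.19, 0.52, 1.17], None]
0 45 180 [[-0.98, 0.3, 0.93, 2.44, 3.35, 0.26, 1.08], [-1.22, 0.21, 1.15, 2.47, 3.25, 0.19, 1.21], [-0.54, 0.0, 0.35, 2.48, 2.09, 0.22, 2.41]]
0 45 0 [[-0.23, 0.19, 0.08, 2.42, 2.56, 0.29, -1.19], [-0.55, 0.11, 0.4, 2.46, 2.48, 0.23, -1.12], [-0.74, -0.0, 0.56, 2.49, 2.09, 0.22, -0.73]]
0 45 -179.99 [[-0.98, 0.3, 0.93, 2.44, 3.35, 0.26, 1.08], [-1.22, 0.21, 1.15, 2.47, 3.25, 0.19, 1.21], [-0.54, 0.0, 0.35, 2.48, 2.09, 0.22, 2.41]]
0 55 180 [None, [0.21, 0.11, -0.37, 2.33, 1.01, 0.2, -2.74], [-0.41, 0.01, 0.25, 2.37, 0.68, 0.22, -2.44]]
0 55 0 [[0.84, 0.35, -1.09, 2.28, 1.47, 0.43, 0.05], [0.87, 0.22, -1.08, 2.31, 1.26, 0.34, 0.21], [-0.99, -0.01, 0.84, 2.38, 0.7, 0.22, 0.69]]
0 55 -179.99 [None, 
[... 416 characters left out ...]
None]
-0.04 45 180 [[-0.86, 0.3, 0.92, 2.44, 3.61, 0.3, 0.93], [-1.09, 0.21, 1.14, 2.47, 3.61, 0.23, 0.95], None]
-0.04 45 0 [[0.01, 0.2, -0.05, 2.42, 2.77, 0.27, -1.3], [0.96, 0.22, -1.06, 2.42, 2.2, 0.33, -0.64], None]
-0.04 45 -179.99 [[-0.86, 0.3, 0.92, 2.44, 3.61, 0.3, 0.93], [-1.09, 0.21, 1.14, 2.47, 3.61, 0.23, 0.95], None]
-0.04 55 180 [None, [0.82, 0.17, -0.9, 2.31, 1.1, 0.23, -2.71], [1.1, 0.09, -1.16, 2.33, 0.73, 0.22, -2.36]]
-0.04 55 0 [[0.95, 0.35, -1.09, 2.28, 1.46, 0.37, 0.15], [0.98, 0.22, -1.08, 2.31, 1.19, 0.27, 0.36], [1.1, 0.09, -1.16, 2.33, 0.73, 0.22, 0.79]]
-0.04 55 -179.99 [None, [0.82, 0.17, -0.9, 2.31, 1.1, 0.23, -2.71], [1.1, 0.09, -1.16, 2.33, 0.73, 0.22, -2.36]]
```

Run:
```python
from h import *
for tilt in(40,45,):
 for pan in(-30,-40,-50,30,45):
  for roll in(180,0):
    R=rot(tilt,roll,pan); b=np.array([.575,.01,.12]); o=[]
    for p in(b-R[:,2]*.12,b-S*.03-R[:,2]*.05,b-S*.03,b,b+S*.07,b+S*.05-R[:,2]*.06):
      q=inverse_kinematics(p,R); o.append(None if q is None else (np.round(np.array(q)[[0,2,3,4,5,6]],1).tolist()))
    print(tilt,pan,roll,np.round(R[:,2]@S,2),*o)
```

```text
40 -30 180 0.01 [0.3, -1.1, 2.3, 1.5, 1.2, 2.3] [-1.3, 0.9, 2.4, 1.5, 0.4, 2.1] [-1.2, 0.9, 2.3, 1.8, 0.3, 1.8] [-1.2, 0.9, 2.3, 1.7, 0.3, 2.0] [-0.7, 0.4, 2.2, 1.5, 0.6, 2.4] [-0.0, -0.6, 2.2, 1.5, 0.9, 2.4]
40 -30 0 0.01 [-0.9, 0.3, 2.4, 1.3, 0.8, -0.8] [-1.0, 0.5, 2.4, 1.6, 0.6, -1.0] [-1.0, 0.6, 2.3, 1.8, 0.5, -1.2] [-1.0, 0.6, 2.3, 1.7, 0.5, -1.1] [-0.9, 0.6, 2.2, 1.4, 0.5, -0.7] [-0.9, 0.5, 2.2, 1.4, 0.6, -0.7]
40 -40 180 -0.04 [0.2, -1.1, 2.2, 1.4, 1.4, 2.3] [0.0, -0.7, 2.2, 1.5, 1.2, 2.2] [-0.5, -0.0, 2.2, 1.5, 0.8, 2.1] [-0.3, -0.2, 2.2, 1.5, 0.9, 2.2] [0.2, -0.7, 2.1, 1.5, 1.1, 2.4] [0.4, -1.1, 2.1, 1.5, 1.4, 2.4]
40 -40 0 -0.04 [-1.0, 0.3, 2.2, 1.1, 0.9, -0.7] [-1.0, 0.5, 2.3, 1.3, 0.7, -0.9] [-1.0, 0.6, 2.3, 1.4, 0.5, -1.0] [-1.0, 0.6, 2.2, 1.3, 0.6, -0.9] [-0.9, 0.6, 2.1, 1.2, 0.6, -0.6] [-0.9, 0.5, 2.1, 1.1, 0.8, -0.6]
40 -50 180 -0.11 [0.2, -1.1, 2.1, 1.3, 1.6, 2.2] [0.3, -1.1, 2.1, 1.5, 1.6, 2.1] [0.1, -0.7, 2.1, 1.5, 1.3, 2.1] [0.1, -0.7, 2.1, 1.5, 1.3, 2.2] [0.3, -0.9, 2.0, 1.5, 1.4, 2.4] [0.3, -1.1, 2.0, 1.5, 1.5, 2.3]
40 -50 0 -0.11 [-1.0, 0.3, 2.1, 0.9, 1.0, -0.7
[... 1987 characters left out ...]
, 0.6, 2.2, 0.9, 0.6, -0.7] [-0.9, 0.6, 2.1, 0.9, 0.6, -0.6] [-0.9, 0.6, 2.0, 0.8, 0.7, -0.4] [-0.9, 0.5, 2.0, 0.8, 0.8, -0.5]
45 30 180 -0.07 None [1.0, -0.9, 2.4, 3.9, 0.2, 1.4] [0.6, -0.6, 2.4, 3.8, 0.3, 1.5] [0.8, -0.7, 2.3, 3.8, 0.2, 1.5] None None
45 30 0 -0.07 None [1.0, -0.9, 2.4, 3.9, 0.2, -1.7] [1.1, -1.1, 2.3, 2.8, 0.2, -0.4] [0.8, -0.7, 2.3, 3.8, 0.2, -1.6] None None
45 45 180 -0.15 [1.4, -1.1, 2.2, -0.9, 0.5, 0.3] [1.2, -1.1, 2.3, -1.0, 0.2, 0.4] None None [1.1, -1.1, 2.1, -0.3, 0.2, -0.4] [1.2, -1.1, 2.1, -0.7, 0.4, 0.0]
45 45 0 -0.15 [0.8, -0.4, 2.3, -1.2, 0.7, -2.6] [1.2, -1.1, 2.3, -1.0, 0.2, -2.7] None None [0.7, -0.5, 2.1, -1.2, 0.4, -2.8] [0.8, -0.5, 2.1, -1.1, 0.5, -2.8]
```

```bash
cat >> h.py <<'E'
def push_rot(tilt=40,pan=-40):
    z=rot(tilt,0,pan)[:,2]; x=-(S-(S@z)*z); x/=np.linalg.norm(x); return np.stack([x,np.cross(z,x),z],1)
def look(f,names,n):
    for k in names:
        for d in landmark_of(k,n)[:2]:
            w=at(f,d["centre"]); print(k,round(d["conf"],2),np.array(d["centre"]),w, None if w is None else np.array([w@S,w@N,w@LE]))
E
python3 - <<'E'
from h import *
R=push_rot(); b=np.array([.575,.01,.12])
for p in(b-R[:,2]*.12-S*.03,b-S*.03-R[:,2]*.05,b-S*.03,b,b+S*.07,b+S*.05-R[:,2]*.06):
    q=inverse_kinematics(p,R); print(q)
movep(b-R[:,2]*.12-S*.03-LE*.04,R); grip(0)
f=grab("wrist"); save(f,"c.png"); print(f["st"]["qpos"],f["st"]["time"],f["st"]["tool_pos"])
look(f,("lip_underside","pointer_tip","mark_tip"),"wrist")
E
```

```text
[-1.035  0.315  0.352  2.279  1.124  0.872 -0.34 ]
[-1.022  0.464  0.498  2.274  1.249  0.676 -0.432]
[-1.045  0.606  0.641  2.255  1.335  0.506 -0.522]
[-1.008  0.568  0.635  2.21   1.275  0.528 -0.399]
[-0.931  0.505  0.62   2.093  1.137  0.574 -0.138]
[-0.95   0.379  0.49   2.147  1.13   0.74  -0.16 ]
[-1.011  0.281  0.402  2.337  1.196  0.822 -0.354] 5.85 [0.485 0.037 0.176]
lip_underside 0.73 [302.6 226.9] [0.583 0.017 0.119] [ 0.494 -0.326  0.068]
pointer_tip 0.94 [219.1 210.4] [ 0.581 -0.086  0.115] [ 0.496 -0.334 -0.034]
mark_tip 0.53 [217.9 262.4] [ 0.622 -0.09   0.162] [ 0.559 -0.329 -0.035]
```

View pics/c.png

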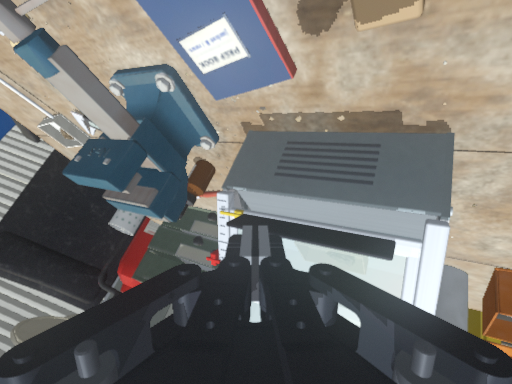

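```bash
cat >> h.py <<'E'
def P(s,n,l): return S*s+N*n+LE*l
E
python3 - <<'E'
from h import *
R=push_rot(); z=R[:,2]; t=P(.456,-.327,.066)
print(t)
movep(t-z*.06,R)
print(move_linear(t,.06,stop_force=3))
s=read_state(); print(s["ft_force"])
hit=move_linear(t+S*.04,.03,stop_force=1.5)
s=read_state(); p=np.array(s["tool_pos"]); print(hit,p@S,p@N,p@LE,s["ft_force"],s["time"])
f=grab("wrist"); save(f,"d.png"); look(f,("lip_underside","pointer_tip","mark_tip"),"wrist")
E
```

```text
[0.557 0.017 0.091]
False
[ 0.92  -0.166 -0.7  ]
True 0.48170610327492364 -0.3270458114852535 0.06596214361898473 [0.027 0.54  0.456] 8.4417
pointer_tip 0.91 [146.2 233.2] [ 0.579 -0.079  0.118] [ 0.496 -0.33  -0.028]
```

View pics/d.png

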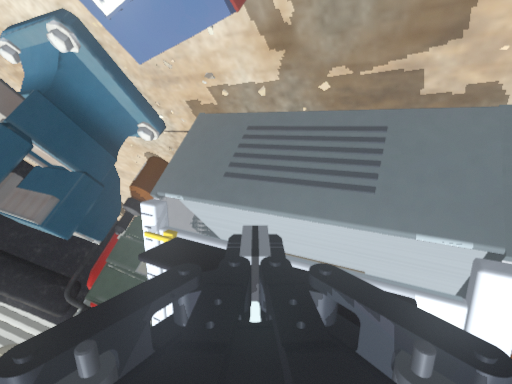

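Run:
```python
from h import *
p=np.array(read_state()["tool_pos"])
move_linear(p+S*.045,.04); s=read_state(); p=np.array(s["tool_pos"]); print(p@S,s["ft_force"],s["time"])
f=grab("wrist"); save(f,"e.png"); look(f,("pointer_tip","mark_tip"),"wrist")
g=grab("scene"); look(g,("pointer_tip","mark_tip"),"scene")
a=cv2.resize(f["img"][150:350,60:310],None,fx=2.4,fy=2.4,interpolation=2); b=cv2.resize(g["img"][110:230,210:360],(600,480),interpolation=2)
cv2.imwrite("pics/e.png",cv2.resize(np.vstack([a,b]),(367,588))[:,:,::-1])
```

```text
0.5257564370166128 [ 0.031  0.445 -1.528] 9.9083
pointer_tip 0.84 [144.7 232.8] [ 0.61  -0.084  0.149] [ 0.54  -0.329 -0.03 ]
mark_tip 0.5 [144.4 253.7] [ 0.593 -0.051  0.166] [ 0.539 -0.304  0.002]
pointer_tip 0.68 [298.1 186. ] [ 0.611 -0.088  0.146] [ 0.539 -0.333 -0.034]
mark_tip 0.41 [304.8 177.6] [ 0.629 -0.092  0.164] [ 0.565 -0.333 -0.036]
```

View pics/e.png

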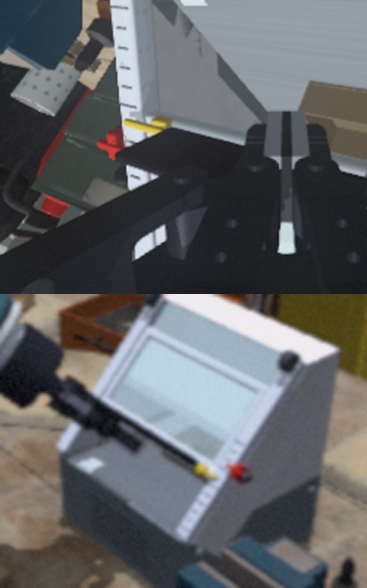

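```bash
cat >> h.py <<'E'
def onplane(f,c,n=-.331):
    p,R=cam(f); d=R@ray(f,c); return p+d*((n-p@N)/(d@N))
def marks(f,box):
    x0,y0,x1,y1=box; h=cv2.cvtColor(f["img"],cv2.COLOR_RGB2HSV).astype(int); out={}
    for k,m in(("yel",(abs(h[...,0]-27)<7)),("red",(h[...,0]<6)|(h[...,0]>174))):
        m=m&(h[...,1]>150)&(h[...,2]>90); v,u=np.nonzero(m[y0:y1,x0:x1]); 
        if len(u)==0: print(k,"none"); continue
        q=np.array([onplane(f,(a+x0,b+y0)) for a,b in zip(u,v)]); l=q@LE; s=q@S
        o=np.argsort(l); 
        for lo in np.arange(l.min(),l.max(),.004):
            i=(l>=lo)&(l<lo+.004); 
            if i.any(): print(k,"LE %.3f n %d S %.4f..%.4f mean %.4f"%(lo,i.sum(),s[i].min(),s[i].max(),s[i].mean()))
E
python3 - <<'E'
from h import *
f=grab("wrist"); marks(f,(120,220,185,275))
print("scene"); g=grab("scene"); marks(g,(285,165,320,195))
E
```

```text
yel LE -0.031 n 13 S 0.5401..0.5425 mean 0.5413
yel LE -0.027 n 13 S 0.5400..0.5424 mean 0.5412
yel LE -0.023 n 13 S 0.5400..0.5424 mean 0.5412
yel LE -0.019 n 11 S 0.5401..0.5425 mean 0.5414
yel LE -0.015 n 13 S 0.5400..0.5424 mean 0.5412
yel LE -0.011 n 30 S 0.5359..0.5433 mean 0.5392
yel LE -0.007 n 18 S 0.5357..0.5411 mean 0.5376
yel LE -0.003 n 4 S 0.5357..0.5380 mean 0.5368
red LE -0.056 n 17 S 0.5568..0.5610 mean 0.5589
red LE -0.052 n 16 S 0.5557..0.5610 mean 0.5587
red LE -0.048 n 52 S 0.5508..0.5652 mean 0.5579
red LE -0.044 n 48 S 0.5500..0.5649 mean 0.5562
red LE -0.040 n 16 S 0.5503..0.5587 mean 0.5545
red LE -0.036 n 1 S 0.5521..0.5521 mean 0.5521
scene
yel LE -0.016 n 4 S 0.5363..0.5409 mean 0.5386
yel LE -0.012 n 4 S 0.5371..0.5417 mean 0.5394
yel LE -0.008 n 3 S 0.5391..0.5425 mean 0.5409
red LE -0.054 n 8 S 0.5532..0.5629 mean 0.5581
red LE -0.050 n 8 S 0.5520..0.5637 mean 0.5581
red LE -0.046 n 3 S 0.5560..0.5613 mean 0.5585
```

Run:
```python
from h import *
p=np.array(read_state()["tool_pos"])
move_linear(p+S*.015,.03); s=read_state(); p=np.array(s["tool_pos"]); print(p@S,s["time"])
f=grab("wrist"); marks(f,(120,200,185,275))
print("scene"); g=grab("scene"); marks(g,(285,165,320,195)); look(g,("pointer_tip","mark_tip"),"scene")
a=cv2.resize(f["img"][200:280,110:210],None,fx=6,fy=6,interpolation=2)
cv2.imwrite("pics/f.png",a[:,:,::-1])
```

```text
0.5411640410422155 10.9583
yel LE -0.033 n 13 S 0.5555..0.5580 mean 0.5568
yel LE -0.029 n 14 S 0.5555..0.5581 mean 0.5568
yel LE -0.025 n 12 S 0.5556..0.5580 mean 0.5569
yel LE -0.021 n 13 S 0.5556..0.5585 mean 0.5569
yel LE -0.017 n 14 S 0.5557..0.5583 mean 0.5570
yel LE -0.013 n 29 S 0.5516..0.5588 mean 0.5553
yel LE -0.009 n 23 S 0.5515..0.5576 mean 0.5541
yel LE -0.005 n 12 S 0.5513..0.5544 mean 0.5528
red LE -0.056 n 16 S 0.5569..0.5604 mean 0.5586
red LE -0.052 n 16 S 0.5567..0.5608 mean 0.5587
red LE -0.048 n 52 S 0.5505..0.5645 mean 0.5577
red LE -0.044 n 54 S 0.5503..0.5642 mean 0.5572
red LE -0.040 n 33 S 0.5511..0.5632 mean 0.5587
red LE -0.036 n 7 S 0.5577..0.5616 mean 0.5594
scene
yel LE -0.015 n 2 S 0.5551..0.5571 mean 0.5561
yel LE -0.011 n 3 S 0.5546..0.5579 mean 0.5561
yel LE -0.007 n 1 S 0.5567..0.5567 mean 0.5567
red LE -0.054 n 7 S 0.5532..0.5629 mean 0.5586
red LE -0.050 n 8 S 0.5520..0.5637 mean 0.5581
red LE -0.046 n 3 S 0.5560..0.5613 mean 0.5585
pointer_tip 0.69 [303.2 177.3] [ 0.629 -0.087  0.162] [ 0.564 -0.334 -0.031]
mark_tip 0.74 [393.2 248.3] [ 0.737 -0.299  0.001] [ 0.539 -0.537 -0.233]
mark_tip 0.62 [301.8 178.5] [ 0.626 -0.085  0.16 ] [ 0.559 -0.334 -0.03 ]
```

View pics/f.png

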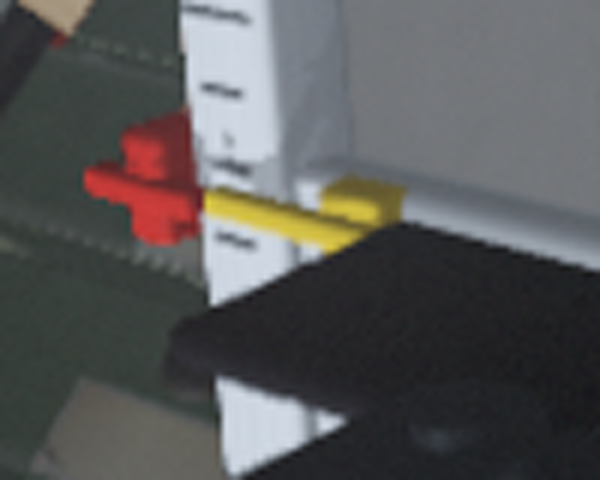

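Run:
```python
from h import *
p=np.array(read_state()["tool_pos"]); z=push_rot()[:,2]
move_linear(p+S*.0015,.02); dwell(.4)
g=grab("wrist"); marks(g,(120,200,165,275))
p=np.array(read_state()["tool_pos"])
move_linear(p-S*.018,.08); move_linear(p-S*.018-z*.12,.15)
f=grab("scene"); print("scene"); marks(f,(285,165,320,195)); look(f,("start_button_top",),"scene")
Rd=np.stack([[1,0,0],[0,-1,0],[0,0,-1.]],1)
for y in(0,90,180,-90):
    a=np.radians(y); Rz=np.array([[np.cos(a),-np.sin(a),0],[np.sin(a),np.cos(a),0],[0,0,1]])
    print(y,[inverse_kinematics([.44,.39,h],Rz@Rd) for h in(.2,.06)])
print(read_state()["time"])
```

```text
yel LE -0.033 n 13 S 0.5563..0.5587 mean 0.5575
yel LE -0.029 n 13 S 0.5564..0.5589 mean 0.5576
yel LE -0.025 n 13 S 0.5564..0.5589 mean 0.5577
yel LE -0.021 n 14 S 0.5563..0.5591 mean 0.5577
yel LE -0.017 n 14 S 0.5563..0.5590 mean 0.5576
yel LE -0.013 n 12 S 0.5523..0.5593 mean 0.5562
red LE -0.056 n 15 S 0.5572..0.5604 mean 0.5589
red LE -0.052 n 18 S 0.5563..0.5608 mean 0.5585
red LE -0.048 n 55 S 0.5508..0.5644 mean 0.5576
red LE -0.044 n 59 S 0.5502..0.5648 mean 0.5572
red LE -0.040 n 31 S 0.5514..0.5637 mean 0.5591
red LE -0.036 n 8 S 0.5572..0.5611 mean 0.5591
scene
yel LE -0.013 n 3 S 0.5559..0.5592 mean 0.5574
yel LE -0.009 n 3 S 0.5546..0.5579 mean 0.5564
yel LE -0.005 n 2 S 0.5575..0.5588 mean 0.5581
red LE -0.054 n 7 S 0.5532..0.5629 mean 0.5586
red LE -0.050 n 8 S 0.5520..0.5637 mean 0.5581
red LE -0.046 n 3 S 0.5560..0.5613 mean 0.5585
start_button_top 0.49 [142.  159.1] [0.479 0.464 0.045] [ 0.341 -0.277  0.505]
0 [array([-1.264,  0.444,  0.635,  1.758, -0.3  ,  1.038, -2.091]), array([-1.179,  0.628,  0.532,  1.846, -0.435,  0.786, -1.988])]
90 [array([-1.009,  0.393,  0.295,  1.749, -0.131,  1.018, -0.666]), array([-0.936,  0.573,  0.206,  1.837, -0.164,  0.747, -0.641])]
180 [array([-0.877,  0.384,  0.126,  1.745, -0.055,  1.016,  0.84 ]), array([-0.772,  0.565, -0.007,  1.831,  0.005,  0.746,  0.789])]
-90 [array([-0.807,  0.383,  0.038,  1.742, -0.016,  1.017,  2.378]), array([-0.537,  0.585, -0.312,  1.823,  0.246,  0.771,  2.163])]
13.2833
```

```bash
cat >> h.py <<'E'
RD=np.stack([[-1,0,0],[0,1,0],[0,0,-1.]],1)
E
python3 - <<'E'
from h import *
movep([.45,.25,.30],RD); movep([.45,.39,.22],RD)
f=grab("wrist"); save(f,"g.png"); look(f,("start_button_top","switch_box"),"wrist")
h=cv2.cvtColor(f["img"],cv2.COLOR_RGB2HSV).astype(int); m=(abs(h[...,0]-65)<18)&(h[...,1]>120)&(h[...,2]>60)
n,L,st,c=cv2.connectedComponentsWithStats(m.astype(np.uint8)); i=1+np.argmax(st[1:,4]); Q=cloud(f,L==i)
print(st[i],c[i],np.percentile(Q,[2,50,98],axis=0),read_state()["time"])
top=Q[Q[:,2]>np.percentile(Q[:,2],90)-.003]; print(top.min(0),top.max(0),top.mean(0))
E
```

```text
start_button_top 0.78 [260.7 191.3] [0.462 0.396 0.072] [ 0.352 -0.25   0.435]
switch_box 0.96 [264.7 179. ] [0.451 0.4   0.063] [ 0.337 -0.248  0.438]
[251 181  25  24 473] [263.129 192.3  ] [[0.452 0.386 0.069]
 [0.463 0.398 0.072]
 [0.476 0.41  0.073]] 15.275
[0.451 0.385 0.07 ] [0.477 0.411 0.074] [0.464 0.398 0.072]
```

View pics/g.png

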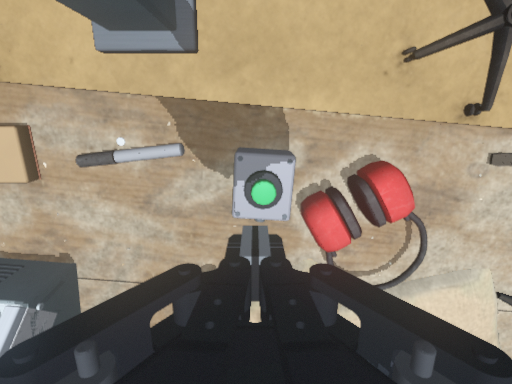

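Run:
```python
from h import *
b=np.array([.464,.398,.072])
movep(b+[0,0,.03],RD)
f0=read_state()["ft_force"]
hit=move_linear(b-[0,0,.012],.02,stop_force=12)
s=read_state(); print(hit,s["tool_pos"],np.array(s["ft_force"])-f0); dwell(.15)
s=read_state(); print(s["tool_pos"],np.array(s["ft_force"])-f0)
move_linear(b+[0,0,.10],.12)
f=grab("scene"); marks(f,(285,165,320,195)); s=read_state(); print(s["ft_force"],s["time"])
```

```text
True [0.464 0.398 0.066] [-3.256 -2.479 10.847]
[0.464 0.398 0.066] [-3.241 -2.396 12.009]
yel LE -0.013 n 3 S 0.5559..0.5592 mean 0.5574
yel LE -0.009 n 3 S 0.5546..0.5579 mean 0.5564
yel LE -0.005 n 2 S 0.5575..0.5588 mean 0.5581
red LE -0.054 n 7 S 0.5532..0.5629 mean 0.5586
red LE -0.050 n 8 S 0.5520..0.5637 mean 0.5581
red LE -0.046 n 3 S 0.5560..0.5613 mean 0.5585
[-0.355  0.146  0.525] 18.6833
```

```bash
python3 -c "
from workcell import *
print(sign_off())"
```

```text
the job is handed in; nothing more can be done
None
```

I pushed the window up to the red mark (pointer about 1 mm low, within the 6 mm allowed), pressed the green button down about 6 mm until it stopped at 12 N, moved the hand clear and handed the job in; the sign-off returned no verdict.

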